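# Stamp the gift box in the hand press and bring it out

## Robot

A 6-joint arm with a two-finger parallel gripper is mounted at the origin on the work surface. World frame = base frame: x ahead of the robot, y to its left, z up, the work surface at z = 0. Lengths are in m, angles in rad, forces in N, time in s.
With the tool pointing down it reaches from about 0.25 to 0.775 m from the base axis. Payload 4 kg.
Tool frame: the origin (TCP) lies where the fingers leave the gripper's body, on its centre line; the fingertips stand 73 mm ahead of it and the grasp point (between the pads) lies 54 mm ahead of it (r.hold_point_z is the distance from the TCP to the grasp point, in m); z points along the fingers, y is the direction in which the jaws open and shut (so a half turn about z gives the same grasp; the last joint's range is limited). The gripper opens to 85 mm and grips with 20 to 120 N. Pads are 22 mm wide; open, the fingers measure 114 mm over their backs; the gripper's body (76 mm by 85 mm) begins 54 mm behind the grasp point. The pads swing forward as they close: fully open they stand 13 mm farther back than shut.
Start: joints at [1.135, 0.087, 1.371, -0, 1.684, -0.103], TCP at [0.18, 0.52, 0.304] pointing down, gripper open.
Joint ranges: [-3.1, 3.1], [-0.76, 2.03], [0.27, 2.55], [-1.08, 4.22], [0.17, 2.65], [-2.57, 2.57]. Speed limits (rad/s): [2.79, 2.79, 3.14, 3.14, 3.14, 3.14].

## Interface

Orientations are given as a unit quaternion [w, x, y, z].
In Python, from bench import r gives the robot as it stands. The module is installed in compiled form; this text tells all that it offers.
- The arm moves only by the shell command python3 -m handwheel 'ROWS' [FORCE]. ROWS is JSON, a list of rows, each a list of 7 numbers: the finger opening in m, from 0 to 0.0854, then the shift along the tool's x, y, z in m, then the turn, a rotation vector about the tool's x, y, z in degrees. A call has 1 to 20 rows; each row shifts and turns the commanded pose from where the row before left it, along the tool's axes as they then stand; what a row does not reach is not made up. A row lasts 1/12 s, in which the tool goes at most 41.7 mm and 7.16 degrees, less where a joint would pass 70% of its speed; a pose out of reach is approached as far as the arm can. A call with a gripper value outside its range is refused whole. The fingers move at their own pace and stop on an object; FORCE is the grip in N (left out, the last holds). Time passes only in rows, so rows that do not move let the fingers close. It gives the time, the measured TCP pose, the force and the opening at its end, in the units of the state.
- r.get_obs(): the state, without advancing time (a new reading comes with each control period).
- r.capture(name): name is "scene" or "top"; returns the picture (420x560x3 uint8, red, green, blue); there is no depth.
- r.camera_model(name): a dict with "fx", "fy", "cx", "cy" (pixels), "R" (3x3) and "t" (3): a world point X has camera coordinates R X + t. Camera axes: x right, y down, z forward; pixel columns grow to the right and rows downward; lengths in m; the calibration is good to about 2 mm. A picture is of the moment at which its call begins. camera_model takes no time and is no camera call.
- r.finish_job(): hands the job in, once; it reports no verdict.
The state is a dict: "clock": time; "joints": joint angles; "dq": joint speeds; "effort": joint torques, N m; "eef_pos": TCP position; "ee_rot": TCP orientation; "ft_force": force on the tool from outside, world axes, zero at the start; "moment": the same for the moment, N m; "gripper_width": finger opening in m.
Only numpy, scipy, OpenCV 4.12 (cv2) and the standard library are available. Lean on these libraries where they do the work, as an engineer would, in place of code of your own. Each camera call takes 0.05 s, during which the arm holds its last target. There are 200 camera calls.

## Task

Stamp the wooden gift box that is in the hand press: with the tray still home, push the spring plunger right down to its stop, keep it there for half a second and let it come up again; then pull the tray, with the box in it, all the way out to its stop. Either the jar or the cup stands in the tray's way: move that one aside first so that the tray runs out without bumping it, leave it standing upright on the counter, and leave the other things where they stand.

Things in the scene. Friction and masses are not known exactly. Their poses are not given: they have to be found in the camera images.
- press: Fixed hand stamping press. Origin: on the counter under the plunger's axis; -x is its front, where the tray comes out; z up. Wooden base x -75 to +95 mm, 150 wide, 37 high. Steel column at the back, x 60 to 95 mm, 90 wide. Steel arm over the tray, x -35 to +95, 70 wide, z 115 to 145 mm, with a 42 mm wide collar to z 161; the plunger goes through it.
- plunger (a joint): How far the spring plunger is pressed down, m: 0 up, 0.030 at its stop. About 6 N starts it, 15 N holds it at the stop; it springs up by itself.
- plunger_top (a point): Centre of the top of the plunger's round wooden head (62 mm across, 22 mm thick), 225 mm above the counter when up. Moves with the plunger.
- tray (a joint): How far the tray is pulled out, m: 0 home, 0.090 at its stop. Slides along the press's -x with about 1.5 N friction and stays where it is left.
- tray_handle (a point): Centre of the top of the tray's handle: an upright wooden tab 16 (press x) by 24 mm (press y), top 85 mm above the counter, free above z 46 mm, where the front panel (132 mm wide) behind it ends. 85 mm in front of the plunger's axis when home. From the tab to the box is a 42 mm gap. Moves with the tray, axes as the press.
- tray_seat (a point): Point on the tray's floor, 21 mm above the counter, where the gift box's underside is centred at the start; under the plunger when the tray is home. The tray is open on top, inside 105 by 90 mm, walls to z 34 mm. Moves with the tray; axes as the press.
- gift_box: Loose light-wood lidded box 70 (x) by 60 (y) by 36 mm high, lying in the tray. Origin: centre of its underside, z up.
- jar: Loose amber glass jar with steel lid, closed, round, 60 mm across, 100 mm high, 0.3 kg. Origin: centre of its underside, z up.
- cup: Loose white ceramic cup without handle, open at the top, rim 60 mm across, narrower at the foot, 90 mm high, wall 4 mm, 0.2 kg. Origin: centre of its underside, z up.
- mill: Loose dark wooden pepper mill, waisted, 56 mm across at the foot, 170 mm high. Origin: centre of its underside, z up. Stands in front of the press at one side of the tray's way, left or right.
- utensil_pot: Loose white pot, 90 mm across and 110 mm high, with three wooden spatulas fixed upright in it that reach 265 mm above the counter. Origin: centre of its underside, z up. Stands beside the press at its +y side.
There are look-alikes about, which are no part of the job. What is shaped like the press but blue or yellow is not meant.

How it is judged:
On the way, in this order (a step that is already met when the one before it is completed fails the run):
1. the plunger is held at its stop (27 of 30 mm or more) for 0.3 s with the tray home (within 8 mm) and the box in it (value of joint plunger above 0.027 m and value of joint tray below 0.008 m and x of gift_box in the frame of tray_seat between -0.025 and 0.014 m and y of gift_box in the frame of tray_seat between -0.018 and 0.018 m and z of gift_box in the frame of tray_seat between -0.004 and 0.004 m), for 0.3 s.
2. the plunger is up again and the tray is out at its stop (85 of 90 mm or more) with the box in it (value of joint plunger below 0.003 m and value of joint tray above 0.085 m and x of gift_box in the frame of tray_seat between -0.025 and 0.014 m and y of gift_box in the frame of tray_seat between -0.018 and 0.018 m and z of gift_box in the frame of tray_seat between -0.004 and 0.004 m), for 0.2 s.
At the end, for the whole second after the job is handed in: The plunger is up (within 3 mm), the tray is out at its stop (85 of 90 mm or more), the gift box lies flat in the tray within its walls, and jar, cup, mill and utensil pot stand upright on the counter (within 0.1 rad and 8 mm), at rest (all of step 2 and linear speed of each of gift_box, jar, cup, mill, utensil_pot below 0.02 m/s and angle between each of jar, cup, mill, utensil_pot's own z axis and vertical below 0.1 rad and height (world z) of jar between -0.005 and 0.008 m and height (world z) of cup between -0.005 and 0.008 m and height (world z) of mill between -0.005 and 0.008 m and height (world z) of utensil_pot between -0.005 and 0.008 m); the robot touches nothing.
It fails at once if the jar, cup, mill or utensil pot is tipped over (more than 0.6 rad) (angle between any of jar, cup, mill, utensil_pot's own z axis and vertical above 0.6 rad).
It fails at once if the tray or the press bumps the jar or the cup (more than 1 N) (contact force between press and jar above 1 N or contact force between press and cup above 1 N).
It fails at once if the mill or the utensil pot is shifted by more than 20 mm (distance of any of mill, utensil_pot from where it was at the start of the episode above 0.02 m).
It fails at once if both the jar and the cup are moved (more than 20 mm): only the one in the way may be (distance of each of jar, cup from where it was at the start of the episode above 0.02 m).
It also fails if it takes over 58 s, if anything falls off the work surface, if the arm or the gripper's body presses on something with over 40 N, if the wrist force passes 120 N, or if a joint passes its speed limit or range.

## Working session

There is one attempt and no reset: what is moved stays moved. The work goes in short steps, Python scripts to look and compute and a shell command to move; the robot and the scene stay as the last step left them, time stands still between calls to the robot, and variables do not carry over. Pictures are saved under pics/ and viewed, about 8 in all and at most 12, crops included, and the job is handed in when it is done.

```bash
mkdir -p pics
python3 - <<'E'
from bench import r
import cv2,json
for n in("scene","top"):
    cv2.imwrite(f"pics/{n}0.png",r.capture(n)[:,:,::-1])
    m=r.camera_model(n);print(n,{k:(v.tolist() if hasattr(v,'tolist') else v) for k,v in m.items()})
o=r.get_obs();print(o['clock'],o['eef_pos'],o['ee_rot'],o['gripper_width'])
E
```

```text
scene {'fx': 429.96274145775124, 'fy': 429.96274145775124, 'cx': 278.0379102487541, 'cy': 213.3090068748355, 'R': [[0.7808972342891181, 0.6244517591006696, -0.016109315183628486], [0.3608383457322166, -0.4719909949968393, -0.8043756516026147], [-0.5098972423232384, 0.6223218630242496, -0.5939026023458591]], 't': [-0.35023775167221466, -0.11911098311502571, 1.5460477137292534]}
top {'fx': 517.6138160597347, 'fy': 517.6138160597347, 'cx': 272.58318087988476, 'cy': 197.93210424386905, 'R': [[-0.09896219734906514, -0.9950911873548223, -0.0001111063202463928], [-0.9751926324655508, 0.09700549442624544, -0.19897050946315836], [0.19800457843381766, -0.019582208759212485, -0.9800054714231737]], 't': [-0.07129162280999479, 0.5873678001422151, 1.5730122884169266]}
0.1 [0.17955999 0.51953935 0.30282363] [-2.81475350e-04  1.65645494e-01  9.86184823e-01 -9.92943309e-04] 0.08512562008809836
```

View pics/scene0.png

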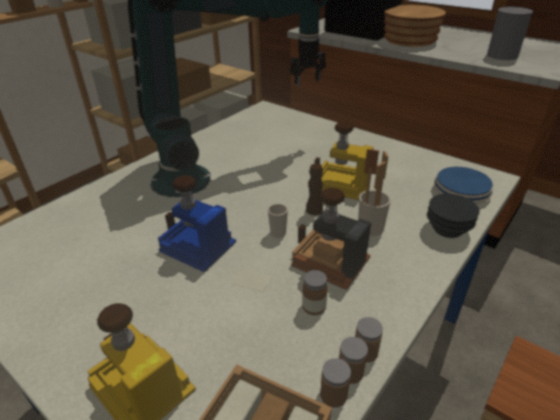

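View pics/top0.png

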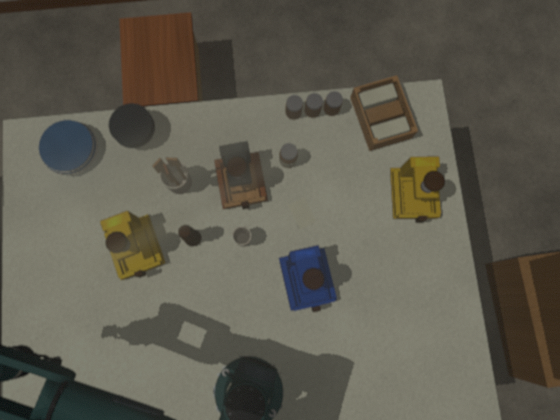

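The real press (wood and steel) is at top (242,175) and scene (333,245). The look-alikes are yellow at top (130,243) and (417,190), and blue at (310,278). The cup is at top (242,237), in front of the tray. The jar is at (288,153), mill at (190,235), pot at (175,178), and three other jars stand at (294–334,105). I'll check with one close crop.

Run:
```python
import cv2,numpy as np
a=cv2.imread('pics/top0.png')[125:265,150:310];b=cv2.imread('pics/scene0.png')[150:320,250:400]
a=cv2.resize(a,(480,420),interpolation=cv2.INTER_CUBIC)
b=cv2.resize(b,(318,360),interpolation=cv2.INTER_CUBIC)
c=np.zeros((420,798,3),np.uint8);c[:,:480]=a;c[:360,480:]=b
c=cv2.convertScaleAbs(c,alpha=1.7,beta=10);cv2.imwrite('pics/crop0.png',c)
```

```text
(no output)
```

View pics/crop0.png

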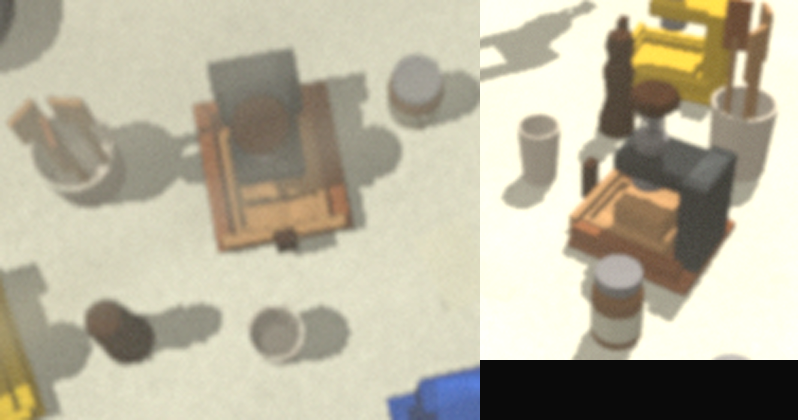

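```bash
cat > h.py <<'E'
import numpy as np
from bench import r
def ray(n,u,v,z):
    m=r.camera_model(n);R=np.array(m['R']);t=np.array(m['t'])
    d=R.T@np.array([(u-m['cx'])/m['fx'],(v-m['cy'])/m['fy'],1]);c=-R.T@t
    return (c+d*(z-c[2])/d[2])[:2]
def pix(n,X):
    m=r.camera_model(n);p=np.array(m['R'])@X+np.array(m['t']);return m['fx']*p[0]/p[2]+m['cx'],m['fy']*p[1]/p[2]+m['cy']
E
python3 - <<'E'
from h import *
P=dict(plunger=(.225,(261,124),(655,93)),handle=(.085,(287,236),(590,159)),cup=(.09,(277,333),(539,127)),jar=(.1,(416,80),(619,272)),mill=(.17,(105,320),(624,23)),pot=(.11,(72,148),(743,105)))
for k,(z,a,b) in P.items():
    A=ray('top',150+a[0]/3,125+a[1]/3,z);B=ray('scene',250+(b[0]-480)/2.12,150+b[1]/2.12,z);print(k,A.round(3),B.round(3),np.hypot(*A).round(3))
for n,c in dict(FL=(220,250),FR=(352,228),BL=(196,104),BR=(326,84)).items(): print(n,ray('top',150+c[0]/3,125+c[1]/3,.037).round(3))
E
```

```text
plunger [ 0.646 -0.034] [ 0.653 -0.035] 0.647
handle [ 0.562 -0.044] [ 0.563 -0.035] 0.564
cup [ 0.463 -0.025] [ 0.47  -0.026] 0.463
jar [ 0.711 -0.193] [ 0.718 -0.194] 0.737
mill [0.481 0.135] [0.479 0.16 ] 0.5
pot [0.671 0.167] [0.676 0.161] 0.691
FL [0.564 0.03 ]
FR [ 0.574 -0.112]
BL [0.726 0.043]
BR [ 0.735 -0.099]
```

Cup at about (0.467,−0.026) is in the tray's way; the jar isn't. Plunger at (0.65,−0.034), handle at (0.564,−0.040) (87 mm apart, 85 expected), press yaw about 4.5°. I'll raise the tool, square it to the press and go above the cup.

```bash
python3 -m handwheel '[[0.0854,0,0,-0.01,0,0,-5.9],[0.0854,0,0,-0.01,0,0,-5.9],[0.0854,0,0,-0.01,0,0,-5.9],[0.0854,0,0,0,0,0,-5.9]]' 30
python3 -m handwheel '[[0.0854,-0.0135,-0.0315,0,0,0,0],[0.0854,-0.0135,-0.0315,0,0,0,0],[0.0854,-0.0135,-0.0315,0,0,0,0],[0.0854,-0.0135,-0.0315,0,0,0,0],[0.0854,-0.0135,-0.0315,0,0,0,0],[0.0854,-0.0135,-0.0315,0,0,0,0],[0.0854,-0.0135,-0.0315,0,0,0,0],[0.0854,-0.0135,-0.0315,0,0,0,0],[0.0854,-0.0135,-0.0315,0,0,0,0],[0.0854,-0.0135,-0.0315,0,0,0,0],[0.0854,-0.0135,-0.0315,0,0,0,0],[0.0854,-0.0135,-0.0315,0,0,0,0],[0.0854,-0.0135,-0.0315,0,0,0,0],[0.0854,-0.0135,-0.0315,0,0,0,0],[0.0854,-0.0135,-0.0315,0,0,0,0],[0.0854,-0.0135,-0.0315,0,0,0,0],[0.0854,-0.0135,-0.0315,0,0,0,0],[0.0854,-0.0135,-0.0315,0,0,0,0],[0.0854,0,0,0,0,0,0]]'
cat >> h.py <<'E'
from scipy.spatial.transform import Rotation as Ro
def go(tgt):
    o=r.get_obs();q=np.array(o['ee_rot']);R=Ro.from_quat(q[[1,2,3,0]]).as_matrix()
    print('t',o['clock'],'pos',np.round(o['eef_pos'],4),'R',R.round(3).tolist(),'F',np.round(o['ft_force'],1),'w',round(o['gripper_width'],4))
    print('tool shift',(R.T@(np.array(tgt)-o['eef_pos'])).round(4))
E
python3 -c "
from h import *
go([.467,-.026,.122])"
```

```text
clock: 0.43
eef_pos: [0.1799, 0.5202, 0.3358]
ee_rot: [0.001, -0.042, 0.999, 0.001]
ft_force: [-0.6, -0.7, -0.1]
gripper_width: 0.0852
clock: 2.02
eef_pos: [0.4683, -0.0309, 0.3324]
ee_rot: [-0.001, -0.036, 0.999, -0.001]
ft_force: [-0.4, 0.3, -1.0]
gripper_width: 0.0857
t 2.0167 pos [ 0.4683 -0.0309  0.3324] R [[-0.997, -0.072, -0.002], [-0.072, 0.997, -0.002], [0.002, -0.002, -1.0]] F [-0.4  0.3 -1. ] w 0.0857
tool shift [0.0006 0.0054 0.2104]
```

```bash
python3 -m handwheel '[[0.0854,0,0.005,0.036,0,0,0],[0.0854,0,0,0.036,0,0,0],[0.0854,0,0,0.036,0,0,0],[0.0854,0,0,0.035,0,0,0],[0.0854,0,0,0.035,0,0,0],[0.0854,0,0,0.025,0,0,0],[0.0854,0,0,0.01,0,0,0],[0.0854,0,0,0,0,0,0]]' 30
python3 - <<'E'
from h import *
import cv2
go([.467,-.026,.117])
a=r.capture('top')[125:265,150:310,::-1];b=r.capture('scene')[150:320,220:370,::-1]
c=np.zeros((420,798,3),np.uint8);c[:,:480]=cv2.resize(a,(480,420));c[:360,480:]=cv2.resize(b,(318,360))
cv2.imwrite('pics/c1.png',cv2.convertScaleAbs(c,alpha=1.7,beta=10))
E
```

```text
clock: 2.68
eef_pos: [0.4641, -0.0205, 0.1177]
ee_rot: [-0.004, -0.04, 0.999, 0.001]
ft_force: [-0.5, -1.3, 0.3]
gripper_width: 0.0851
t 2.6833 pos [ 0.4641 -0.0205  0.1177] R [[-0.997, -0.079, -0.007], [-0.079, 0.997, 0.001], [0.007, 0.002, -1.0]] F [-0.5 -1.3  0.3] w 0.0851
tool shift [-0.0025 -0.0057  0.0007]
```

View pics/c1.png

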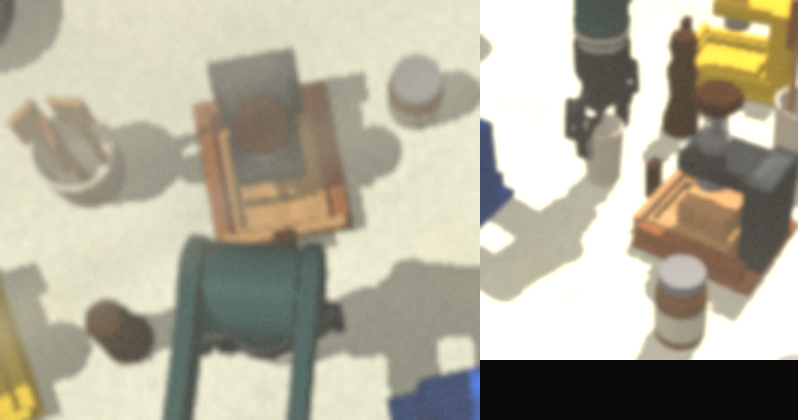

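The fingers straddle the cup (scene crop (605,150)) and the mill is clear. Closing.

```bash
python3 -m handwheel '[[0.07,0,-0.003,0,0,0,0],[0.05,0,0,0,0,0,0],[0.04,0,0,0,0,0,0],[0.04,0,0,0,0,0,0],[0.04,0,0,0,0,0,0],[0.04,0,0,0,0,0,0],[0.04,0,0,0,0,0,0],[0.04,0,0,0,0,0,0]]' 30
python3 -m handwheel '[[0.04,0,0,-0.01,0,0,0],[0.04,0,0,-0.015,0,0,0],[0.04,0,0,-0.005,0,0,0],[0.04,0,0,0,0,0,0]]'
```

```text
clock: 3.45
eef_pos: [0.4682, -0.0244, 0.1237]
ee_rot: [0.003, -0.039, 0.999, -0.0]
ft_force: [-1.0, 1.1, 6.6]
gripper_width: 0.0592
clock: 3.78
eef_pos: [0.4676, -0.0244, 0.153]
ee_rot: [0.002, -0.04, 0.999, -0.0]
ft_force: [-0.6, 0.0, -1.2]
gripper_width: 0.0591
```

```bash
python3 -m handwheel '[[0.04,0.01,0,0,0,0,0],[0.04,0.02,0,0,0,0,0],[0.04,0.025,0,0,0,0,0],[0.04,0.025,0,0,0,0,0],[0.04,0.02,0,0,0,0,0],[0.04,0.01,0,0,0,0,0],[0.04,0,0,0,0,0,0],[0.04,0,0,0.01,0,0,0],[0.04,0,0,0.008,0,0,0],[0.04,0,0,0.004,0,0,0],[0.04,0,0,0,0,0,0]]'
python3 - <<'E'
from h import *
import cv2
go([.36,-.034,.1237])
b=r.capture('scene')[130:320,150:370,::-1]
cv2.imwrite('pics/c2.png',cv2.convertScaleAbs(cv2.resize(b,None,fx=3,fy=3),alpha=1.6,beta=10))
E
```

```text
clock: 4.7
eef_pos: [0.3562, -0.0326, 0.1269]
ee_rot: [-0.002, -0.04, 0.999, 0.001]
ft_force: [-0.2, -0.5, -2.1]
gripper_width: 0.0585
t 4.7 pos [ 0.3562 -0.0326  0.1269] R [[-0.997, -0.079, -0.004], [-0.079, 0.997, 0.001], [0.004, 0.002, -1.0]] F [-0.2 -0.5 -2.1] w 0.0585
tool shift [-0.0037 -0.0017  0.0032]
```

View pics/c2.png

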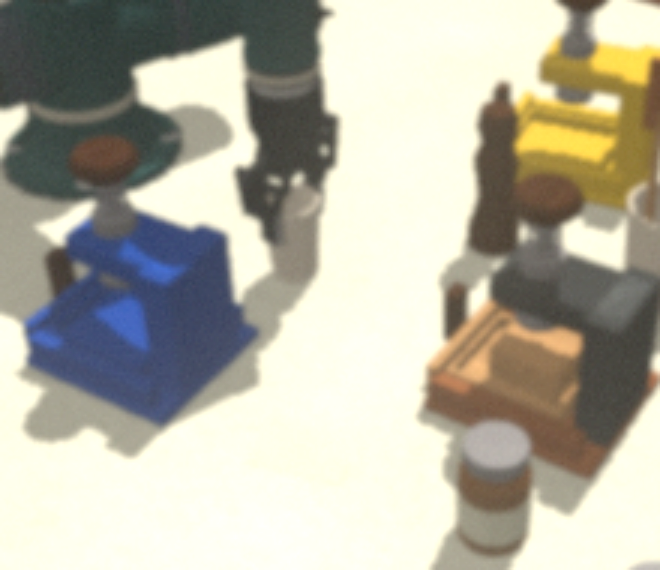

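The cup hangs upright in the fingers (crop (298,240)), clear of the blue press. Lowering gently to contact.

```bash
python3 -m handwheel '[[0.04,0,0,0.002,0,0,0],[0.04,0,0,0.002,0,0,0],[0.04,0,0,0.001,0,0,0],[0.04,0,0,0,0,0,0],[0.04,0,0,0,0,0,0]]'
```

```text
clock: 5.17
eef_pos: [0.357, -0.0329, 0.124]
ee_rot: [0.0, -0.04, 0.999, -0.0]
ft_force: [-0.4, 0.2, -2.2]
gripper_width: 0.059
```

```bash
python3 -m handwheel '[[0.04,0,0,0.001,0,0,0],[0.04,0,0,0.001,0,0,0],[0.04,0,0,0.001,0,0,0],[0.04,0,0,0,0,0,0]]'; python3 -m handwheel '[[0.04,0,0,0.001,0,0,0],[0.04,0,0,0.001,0,0,0],[0.04,0,0,0,0,0,0]]'
```

```text
clock: 5.5
eef_pos: [0.3583, -0.0328, 0.1237]
ee_rot: [0.002, -0.04, 0.999, 0.0]
ft_force: [-3.8, 2.7, 10.5]
gripper_width: 0.0589
clock: 5.75
eef_pos: [0.3592, -0.0327, 0.1238]
ee_rot: [0.003, -0.04, 0.999, 0.0]
ft_force: [-6.1, 4.7, 21.3]
gripper_width: 0.0588
```

Contact at the same height as the pick. Relieve the pressure, open and retreat upward.

```bash
python3 -m handwheel '[[0.04,0,0,-0.002,0,0,0],[0.04,0,0,-0.001,0,0,0],[0.06,0,0,0,0,0,0],[0.07,0,0,0,0,0,0],[0.0854,0,0,0,0,0,0],[0.0854,0,0,0,0,0,0],[0.0854,0,0,0,0,0,0],[0.0854,0,0,0,0,0,0],[0.0854,0,0,-0.01,0,0,0],[0.0854,0,0,-0.025,0,0,0],[0.0854,0,0,-0.035,0,0,0],[0.0854,0,0,-0.035,0,0,0],[0.0854,0,0,-0.04,0,0,0],[0.0,0,0,-0.04,0,0,0],[0.0,0,0,-0.025,0,0,0],[0,0,0,0,0,0,0]]'
python3 -c "
from h import *
go([.65,-.034,.335])"
```

```text
clock: 7.08
eef_pos: [0.3585, -0.0333, 0.3396]
ee_rot: [0.007, -0.04, 0.999, -0.002]
ft_force: [0.6, -0.0, 0.5]
gripper_width: 0.0516
t 7.0833 pos [ 0.3585 -0.0333  0.3396] R [[-0.997, -0.079, 0.013], [-0.079, 0.997, -0.003], [-0.013, -0.004, -1.0]] F [ 0.6 -0.   0.5] w 0.0516
tool shift [-0.2905 -0.0237  0.0085]
```

```bash
python3 -m handwheel '[[0,-0.02,-0.0015,0,0,0,0],[0,-0.035,-0.003,0,0,0,0],[0,-0.035,-0.003,0,0,0,0],[0,-0.035,-0.003,0,0,0,0],[0,-0.035,-0.003,0,0,0,0],[0,-0.035,-0.003,0,0,0,0],[0,-0.035,-0.003,0,0,0,0],[0,-0.035,-0.003,0,0,0,0],[0,-0.025,-0.0015,0,0,0,0],[0,0,0,0,0,0,0],[0,0,0,0,0,0,0]]'
python3 - <<'E'
from h import *
import cv2
go([.65,-.034,.30])
a=r.capture('top')[125:265,150:310,::-1];b=r.capture('scene')[130:300,250:400,::-1]
c=np.zeros((420,798,3),np.uint8);c[:,:480]=cv2.resize(a,(480,420));c[:360,480:]=cv2.resize(b,(318,360))
cv2.imwrite('pics/c3.png',cv2.convertScaleAbs(c,alpha=1.5,beta=10))
E
```

```text
clock: 8.0
eef_pos: [0.6485, -0.0339, 0.3295]
ee_rot: [-0.002, -0.04, 0.999, 0.0]
ft_force: [-0.0, -0.5, -0.7]
gripper_width: -0.0002
t 8.0 pos [ 0.6485 -0.0339  0.3295] R [[-0.997, -0.079, -0.004], [-0.079, 0.997, 0.001], [0.004, 0.001, -1.0]] F [-0.  -0.5 -0.7] w -0.0002
tool shift [-0.0016 -0.0002  0.0295]
```

View pics/c3.png

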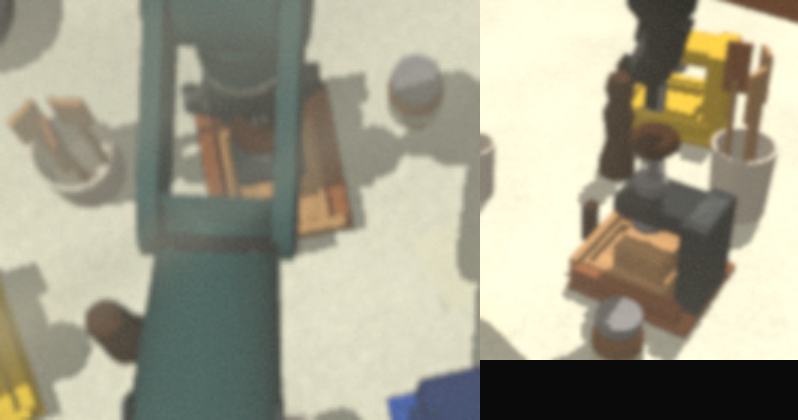

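The closed fingertips (scene crop ~(655,108)) are right over the head (655,140). Pressing down, hold included.

```bash
python3 -m handwheel '[[0,0,0,0.015,0,0,0],[0,0,0,0.013,0,0,0],[0,0,0,0.005,0,0,0],[0,0,0,0.004,0,0,0],[0,0,0,0.004,0,0,0],[0,0,0,0.005,0,0,0],[0,0,0,0.005,0,0,0],[0,0,0,0.005,0,0,0],[0,0,0,0,0,0,0]]'
```

```text
clock: 8.85
eef_pos: [0.6466, -0.0339, 0.2792]
ee_rot: [0.001, -0.039, 0.999, -0.0]
ft_force: [-6.9, 0.4, 10.0]
gripper_width: -0.0001
```

```bash
python3 -m handwheel '[[0,0,0,0.004,0,0,0],[0,0,0,0.004,0,0,0],[0,0,0,0.003,0,0,0],[0,0,0,0,0,0,0]]'; python3 -m handwheel '[[0,0,0,0.003,0,0,0],[0,0,0,0.002,0,0,0],[0,0,0,0,0,0,0]]'
```

```text
clock: 9.18
eef_pos: [0.6467, -0.0338, 0.2698]
ee_rot: [0.001, -0.04, 0.999, -0.0]
ft_force: [-7.5, -0.0, 12.9]
gripper_width: -0.0001
clock: 9.43
eef_pos: [0.6466, -0.0338, 0.2676]
ee_rot: [0.002, -0.04, 0.999, -0.001]
ft_force: [-9.2, 0.2, 16.8]
gripper_width: -0.0002
```

Near the stop. A bit more to see the force climb, then hold for over 0.5 s.

```bash
python3 -m handwheel '[[0,0,0,0.003,0,0,0],[0,0,0,0,0,0,0],[0,0,0,0,0,0,0],[0,0,0,0,0,0,0],[0,0,0,0,0,0,0],[0,0,0,0,0,0,0],[0,0,0,0,0,0,0],[0,0,0,0,0,0,0]]'
python3 - <<'E'
from h import *
import cv2
b=r.capture('scene')[130:300,250:400,::-1]
cv2.imwrite('pics/c4.png',cv2.convertScaleAbs(cv2.resize(b,None,fx=3,fy=3),alpha=1.5,beta=10))
E
```

```text
clock: 10.1
eef_pos: [0.6464, -0.0338, 0.2675]
ee_rot: [0.003, -0.04, 0.999, -0.001]
ft_force: [-12.5, 1.4, 24.9]
gripper_width: -0.0
```

View pics/c4.png

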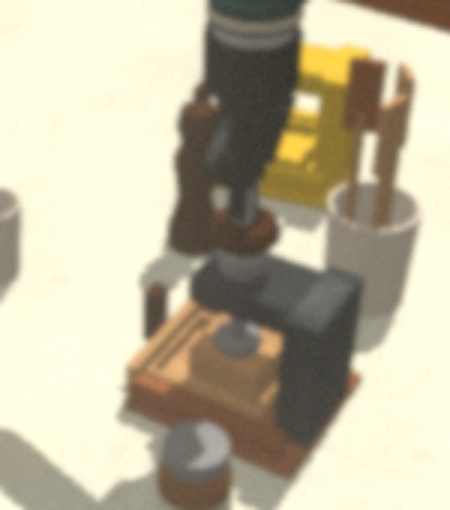

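At the stop: height stays at 0.2675 while the force rises from 17 to 25 N, and the stamp (237,338) sits on the box, tray home. Release upward and go above the handle, gripper open.

```bash
python3 -m handwheel '[[0,0,0,-0.008,0,0,0],[0,0,0,-0.012,0,0,0],[0,0,0,-0.015,0,0,0],[0,0,0,-0.025,0,0,0],[0,0,0,-0.02,0,0,0],[0.06,0.02,0,0,0,0,0],[0.06,0.035,0,0,0,0,0],[0.06,0.025,0,0,0,0,0],[0.06,0,0,0,0,0,0],[0.06,0,0,0,0,0,0]]' 40
python3 - <<'E'
from h import *
import cv2
go([.560,-.040,.128])
b=r.capture('scene')[130:300,230:400,::-1]
cv2.imwrite('pics/c5.png',cv2.convertScaleAbs(cv2.resize(b,None,fx=3,fy=3),alpha=1.5,beta=10))
E
```

```text
clock: 10.98
eef_pos: [0.5672, -0.0403, 0.3386]
ee_rot: [0.002, -0.039, 0.999, -0.0]
ft_force: [0.1, -0.2, 0.2]
gripper_width: 0.0593
t 10.9833 pos [ 0.5672 -0.0403  0.3386] R [[-0.997, -0.079, 0.003], [-0.079, 0.997, -0.0], [-0.003, -0.001, -1.0]] F [ 0.1 -0.2  0.2] w 0.0593
tool shift [0.0079 0.001  0.2105]
```

View pics/c5.png

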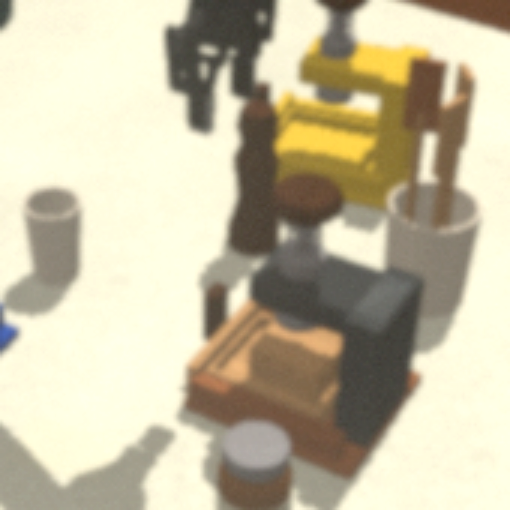

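Plunger is up again, the cup stands upright at (53,235), and the tray is home with the box. Descending on the tab.

```bash
python3 -m handwheel '[[0.06,0.008,0.001,0.02,0,0,0],[0.06,0,0,0.035,0,0,0],[0.06,0,0,0.035,0,0,0],[0.06,0,0,0.035,0,0,0],[0.06,0,0,0.03,0,0,0],[0.06,0,0,0.02,0,0,0],[0.06,0,0,0,0,0,0]]' 40
python3 -m handwheel '[[0.06,0,0,0.015,0,0,0],[0.06,0,0,0.013,0,0,0],[0.06,0,0,0.006,0,0,0],[0.06,0,0,0,0,0,0]]'
python3 - <<'E'
from h import *
import cv2
go([.560,-.040,.128])
b=r.capture('scene')[130:300,230:400,::-1]
cv2.imwrite('pics/c6.png',cv2.convertScaleAbs(cv2.resize(b,None,fx=3,fy=3),alpha=1.5,beta=10))
E
```

```text
clock: 11.62
eef_pos: [0.5581, -0.0393, 0.1557]
ee_rot: [-0.005, -0.04, 0.999, 0.001]
ft_force: [-0.5, -0.2, -1.3]
gripper_width: 0.06
clock: 11.95
eef_pos: [0.5605, -0.0398, 0.1276]
ee_rot: [-0.0, -0.04, 0.999, 0.0]
ft_force: [0.0, -0.5, -0.1]
gripper_width: 0.0602
t 11.95 pos [ 0.5605 -0.0398  0.1276] R [[-0.997, -0.079, -0.001], [-0.079, 0.997, 0.0], [0.001, 0.0, -1.0]] F [ 0.  -0.5 -0.1] w 0.0602
tool shift [ 0.0005 -0.0002 -0.0004]
```

View pics/c6.png

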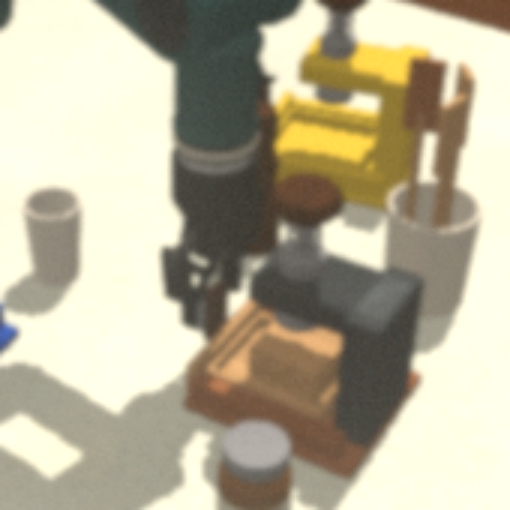

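The tab is between the fingers (crop (213,305)). Closing, with a check on the width.

```bash
python3 -m handwheel '[[0.04,0,0,0,0,0,0],[0.03,0,0,0,0,0,0],[0.02,0,0,0,0,0,0],[0.01,0,0,0,0,0,0],[0.01,0,0,0,0,0,0],[0.01,0,0,0,0,0,0]]' 30
```

```text
clock: 12.5
eef_pos: [0.561, -0.0411, 0.1296]
ee_rot: [0.002, -0.039, 0.999, -0.001]
ft_force: [-0.8, -5.4, 4.8]
gripper_width: 0.0231
```

Width 23 mm, so the tab (24 mm) is held. Pulling slowly.

```bash
python3 -m handwheel '[[0.01,0.002,0,0,0,0,0],[0.01,0.004,0,0,0,0,0],[0.01,0.006,0,0,0,0,0],[0.01,0.007,0,0,0,0,0],[0.01,0.007,0,0,0,0,0],[0.01,0.007,0,0,0,0,0],[0.01,0.007,0,0,0,0,0],[0.01,0.007,0,0,0,0,0],[0.01,0.007,0,0,0,0,0],[0.01,0.007,0,0,0,0,0],[0.01,0.007,0,0,0,0,0],[0.01,0.006,0,0,0,0,0],[0.01,0.005,0,0,0,0,0],[0.01,0.003,0,0,0,0,0],[0.01,0.002,0,0,0,0,0],[0.01,0.002,0,0,0,0,0],[0.01,0,0,0,0,0,0],[0.01,0,0,0,0,0,0]]' 40
```

```text
clock: 14.0
eef_pos: [0.4755, -0.0487, 0.1296]
ee_rot: [0.002, -0.039, 0.999, -0.003]
ft_force: [0.7, -9.6, 3.3]
gripper_width: 0.0234
```

```bash
python3 -m handwheel '[[0.01,0.002,0,0,0,0,0],[0.01,0.002,0,0,0,0,0],[0.01,0.002,0,0,0,0,0],[0.01,0.001,0,0,0,0,0],[0.01,0,0,0,0,0,0],[0.01,0,0,0,0,0,0]]'
```

```text
clock: 14.5
eef_pos: [0.4708, -0.0492, 0.1296]
ee_rot: [0.005, -0.039, 0.999, -0.003]
ft_force: [9.5, -8.0, -2.9]
gripper_width: 0.0232
```

At the stop (90 mm travelled, 9.5 N). Release and rise.

```bash
python3 -m handwheel '[[0.03,0,0,0,0,0,0],[0.045,0,0,0,0,0,0],[0.06,0,0,0,0,0,0],[0.06,0,0,0,0,0,0],[0.06,0,0,0,0,0,0],[0.06,0,0,-0.01,0,0,0],[0.06,0,0,-0.03,0,0,0],[0.06,0,0,-0.035,0,0,0],[0.06,0,0,-0.035,0,0,0],[0.06,0,0,-0.035,0,0,0],[0.06,0,0,-0.035,0,0,0],[0.06,0,0,-0.02,0,0,0],[0.06,0.035,0,0,0,0,0],[0.06,0.04,0,0,0,0,0],[0.06,0.04,0,0,0,0,0],[0.06,0.02,0,0,0,0,0],[0.06,0,0,0,0,0,0],[0.06,0,0,0,0,0,0]]'
python3 - <<'E'
from h import *
import cv2
go([.36,-.03,.33])
a=r.capture('top')[125:265,150:310,::-1];b=r.capture('scene')[150:320,230:380,::-1]
c=np.zeros((420,798,3),np.uint8);c[:,:480]=cv2.resize(a,(480,420));c[:360,480:]=cv2.resize(b,(318,360))
cv2.imwrite('pics/c7.png',cv2.convertScaleAbs(c,alpha=1.5,beta=10))
E
```

```text
clock: 16.0
eef_pos: [0.3323, -0.0578, 0.329]
ee_rot: [0.002, -0.039, 0.999, -0.0]
ft_force: [0.9, 0.8, -0.4]
gripper_width: 0.0598
t 16.0 pos [ 0.3323 -0.0578  0.329 ] R [[-0.997, -0.078, 0.003], [-0.078, 0.997, -0.001], [-0.003, -0.001, -1.0]] F [ 0.9  0.8 -0.4] w 0.0598
tool shift [-0.0298  0.0255 -0.0009]
```

View pics/c7.png

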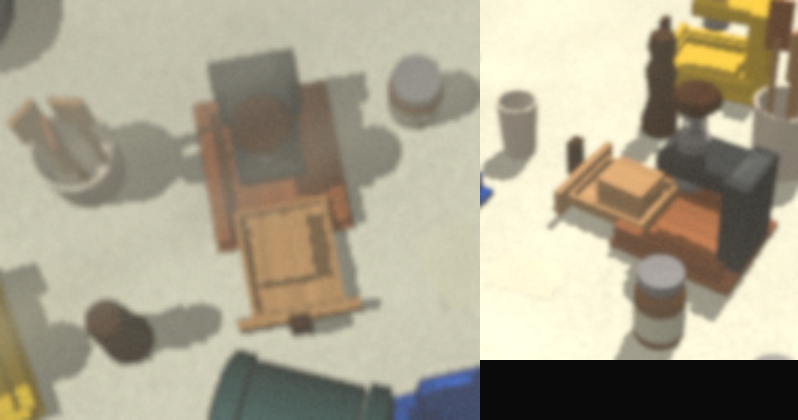

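The tray is out with the box in it, the plunger is up, and the cup, jar, mill and pot are standing. A quick check of tray travel and box position.

Run:
```python
from h import *
s=lambda x,y,z:ray('scene',230+(x-480)/2.12,150+y/2.12,z)
t=lambda x,y,z:ray('top',150+x/3,125+y/3,z)
H=(t(302,318,.085),s(575,140,.085));B=(t(287,246,.057),s(637,177,.057))
ex=np.array([.997,.078])
print(H,B);print([(b-h)@ex for h,b in zip(H,B)],'expect .085', [(np.array([.564,-.04])-h)@ex for h in H])
```

```text
(array([ 0.47600667, -0.05155076]), array([ 0.47742485, -0.0486537 ])) (array([ 0.55725263, -0.04197683]), array([ 0.56954318, -0.0335105 ]))
[np.float64(0.08174899238987693), np.float64(0.09302314896748501)] expect .085 [np.float64(0.08863031343741765), np.float64(0.08699041313559171)]
```

```bash
python3 -c "
from bench import r
print(r.finish_job())"
```

```text
the job is handed in; nothing more can be done
None
```

The box is stamped and the tray is out at its stop with the box still in it. I handed the job in at about 16 s; the system reports no verdict.

- **Cup:** it stood in the tray's way, so I moved it about 11 cm towards the robot and set it down upright. The jar, mill and utensil pot were not touched.
- **Stamping:** I pushed the plunger down until its height stopped changing while the force rose from 17 to 25 N. I held it there for over 0.6 s with the tray home, then let it come up.
- **Tray:** I pulled it by the tab until it resisted with about 9.5 N, after 90 mm of gripper travel.

**Last checks:** in the final pictures the plunger is up, the box is flat in the tray, everything stands upright and the gripper is clear.
- **Travel:** the cameras put the tray at 87–89 mm out, against 90 mm by the gripper; the step needs 85 mm.
- **Box position:** the two cameras disagree by about 11 mm along the tray. One puts the box 3 mm in front of its seat, the other 8 mm behind it. Both are inside the allowed -25 to +14 mm.

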